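# Run the jar roller on its dead-man paddle

## Task

Lay the upright capped paint jar on its side in the trough between the two rubber rollers of the jar roller, cap toward either end, and let go of it. Only then press the spring-loaded dead-man paddle down with the fingertips to its halfway run position, where its pointer tab stands between the two ridges of the index post, never pushing it through to the bottom stop, and finish while still holding it there: do not release it at the end. Leave the turned foot, the sanding block and the pencil where they are.

Things in the scene. Friction and masses are not known exactly. Their poses are not given: they have to be found in the camera images.
- jar: small capped round paint jar, a cylinder 48 mm across, 62 mm tall (from 48 mm up the cap, 46 mm across), about 0.11 kg, at first upright on the bench; the only such jar there. Origin at the centre of its underside, z along its axis toward the cap
- jar_mid (a point): centre of the jar: on its axis, 31 mm above its underside
- roller: fixed jar roller: grey base 150 x 130 x 12 mm, origin at bench level under the trough's middle. Two black rubber rollers, 16 mm thick, 98 mm long, lie along its y at x = -18.4 and +18.4 mm, tops 36 mm above the bench; they do not turn here. Low end cheeks (inner faces y = +-49 mm, 40 mm high). A round motor lies at x = 52 to 90 mm, 50 mm high
- cradle (a point): centre of the lying jar when in place between the rollers: on the roller body's z axis, 54.4 mm above the bench; axes as roller; the jar's axis must lie along y, either way round
- paddle_box: fixed dead-man paddle box: grey base 170 x 110 mm, origin at bench level near its centre. Paddle hinge along y at x = +55 mm, z = 42 mm; the paddle reaches from it toward -x, rising. At its +y side stands a flat aluminium index post (x = -43 to -19, y = 46 to 52 mm, 78 mm high) with two level ridges reaching in to y = 36 mm; the gap between them is the run position
- paddle_pad (a point): centre of the top face of the black rubber pad (40 x 40 mm) near the steel paddle's free end, 100 mm from the hinge: press here, downward. Moves with the paddle: about 74 mm above the bench when released, 55 mm at the run position, 35 mm at the bottom stop
- paddle (a joint): paddle angle, rad: 0 released (rising 0.25 rad toward its free end), grows as pressed, bottom stop 0.42. Run position 0.20 (pointer tab midway between the ridges); 0.13 to 0.27 counts. Its spring lifts it back when released: about 4 N on the pad to start, 7 N at the run position, 10 N at the stop
- turned_foot: brown turned wooden furniture foot, 56 mm across, 63 mm tall, standing loose; origin at its underside. Leave it
- sander: sanding block, 55 x 95 x 32 mm, loose; origin under its centre. Leave it
- pencil: pencil, 170 mm long, 7 mm thick, loose; long axis along its y; origin under its centre. Leave it

How it is judged:
By the outcome, as a careful person would: the job done as asked, in the order asked, and still so for the second after the job is handed in, while the arm keeps its last pose, push and grip.
It also fails if it takes over 64 s, if anything falls off the work surface, if the arm or the gripper's body presses on something with over 40 N, if the wrist force passes 120 N, or if a joint passes its speed limit or range.

## Robot

A 7-joint arm with a two-finger parallel gripper is mounted at the origin on a cart in front of the work surface, level with it; the furniture and walls round the work are solid. World frame = base frame: x ahead of the robot, y to its left, z up, the work surface at z = 0. Lengths are in m, angles in rad, forces in N, time in s.
With the tool pointing down it reaches from about 0.4 to 0.85 m from the base axis. Payload 10.4 kg.
Tool frame: the origin (TCP) lies on the centre line of the jaws, within the pads' length; the fingertips stand 11 mm ahead of it and the grasp point (between the pads) lies 8 mm behind it (tip_reach is the distance from the TCP to the fingertips, in m); z points along the fingers, y is the line along which they close (so a half turn about z gives the same grasp; the last joint's range is limited). The gripper opens to 85 mm and grips with 20 to 120 N. Pads are 22 mm wide; open, the fingers measure 114 mm over their backs; the gripper's body (76 mm by 85 mm) begins 54 mm behind the grasp point. The pads swing forward as they close: fully open they stand 13 mm farther back than shut.
Start: joints at [1.096, 0.332, -0.065, 1.46, 0.022, 1.35, -0.088], TCP at [0.273, -0.562, 0.242] pointing down, gripper open.
Joint ranges: [-2.6, 2.6], [-0.5, 2.12], [-1.47, 1.34], [0.16, 2.42], [-1.27, 4.41], [0.06, 2.06], [-2.6, 2.6]. Speed limits (rad/s): [2.22, 2.22, 2.79, 2.79, 3.14, 3.14, 3.14].

## Interface

Orientations are given as a unit quaternion [x, y, z, w].
In Python, from workcell import get_obs, camera, hand_in, tip_reach gives the robot as it stands. The module is installed in compiled form; this text tells all that it offers.
- The arm moves only by the tool move_arm, never from a script. Its argument "plan" is a list of rows, each an object with "delta_pos": the shift along the tool's x, y, z in m, a list of three; "turn": the turn, a rotation vector about the tool's x, y, z in rad, a list of three; "fingers": the closure, from 0 (fully open) to 1 (shut). A call has 1 to 12 rows; each row is the pose to reach, as a shift and turn from the pose commanded when the call began, along the tool's axes at that moment; what a row does not reach only later rows make up. A row lasts 1/8 s, in which the tool goes at most 62.5 mm and 10.7 degrees, less where a joint would pass 70% of its speed; a pose out of reach is approached as far as the arm can. A call with a gripper value outside its range is refused whole. The fingers move at their own pace and stop on an object; "force" is the grip in N (left out, the last holds). Time passes only in rows, so rows that repeat a pose let the fingers close. It gives the time, the measured TCP pose, the force, the opening and the grip force at its end, in the units of the state.
- get_obs(): the state, without advancing time (a new reading comes with each control period).
- camera(name): name is "side" or "top" or "wrist"; returns a dict with "color" (384x512x3 uint8, red, green, blue), "range_z" (384x512 float32, m along the optical axis (not along the pixel's ray), 0 where there is no reading), "fx", "fy", "cx", "cy" (pixels), "R" (3x3) and "t" (3): a world point X has camera coordinates R X + t; the wrist camera has in their place "tool_from_camera" (4x4, takes a point from camera to tool coordinates, whose origin is the TCP and whose axes are the flange's). Camera axes: x right, y down, z forward; pixel columns grow to the right and rows downward; lengths in m; the calibration is good to about 2 mm. The wrist camera is an equidistant fisheye: a pixel r from the principal point sees the ray r / f radians off the axis. A picture is of the moment at which its call begins: read the wrist's pose just before it.
- hand_in(): hands the job in; it is judged then, once.
The state is a dict: "clock": time; "joint_pos": joint angles; "joint_velocities": joint speeds; "tau": joint torques, N m; "position": TCP position; "ee_rot": TCP orientation; "ft_force": force on the tool from outside, world axes, zero at the start; "torque": the same for the moment, N m; "grip_width": opening from 0.0 (shut) to 1.0 (fully open); "grasp_force": force on a finger pad.
Only numpy, scipy, OpenCV 4.12 (cv2) and the standard library are available. Lean on these libraries where they do the work, as an engineer would, in place of code of your own. Each camera call takes 0.05 s, during which the arm holds its last target. There are 200 camera calls.

## Working session

There is one attempt and no reset: what is moved stays moved. The work goes in short steps, Python scripts to look and compute and a tool call to move; the robot and the scene stay as the last step left them, time stands still between calls to the robot, and variables do not carry over. Pictures are saved under pics/ and viewed, at most 10 in all, crops included, and the job is handed in when it is done.

Besides the shell and the picture viewer there is one more tool, called after ">>>" as name([rows], argument=value, ...), one row to a line, values as JSON. move_arm: Moves the arm, as the interface text tells. Its arguments: {"type":"object","properties":{"plan":{"type":"array","items":{"type":"object","properties":{"delta_pos":{"type":"array","items":{"type":"number"}},"turn":{"type":"array","items":{"type":"number"}},"fingers":{"type":"number"}}}},"force":{"type":"number"}},"required":["plan"]}

```bash
mkdir -p pics; cat > h.py <<'E'
import numpy as np, cv2
from workcell import get_obs, camera, hand_in, tip_reach
from scipy.spatial.transform import Rotation as Rn
def save(c,n): cv2.imwrite('pics/'+n+'.png',cv2.cvtColor(c['color'],cv2.COLOR_RGB2BGR))
def cloud(c):
    v,u=np.mgrid[:384,:512]; z=c['range_z']
    P=np.stack([(u-c['cx'])/c['fx']*z,(v-c['cy'])/c['fy']*z,z],-1)
    W=(P-c['t'])@c['R']; W[z==0]=np.nan
    return W
E
python3 - <<'E'
from h import *
o=get_obs(); print({k:np.round(v,3) for k,v in o.items()}, tip_reach)
for n in('top','side'):
    c=camera(n); save(c,n+'0'); np.savez(n+'0.npz',**{k:c[k] for k in c})
    W=cloud(c); print(n, -c['R'].T@c['t'], c['R'].round(3).tolist(), c['fx'])
E
```

```text
{'clock': np.float64(0.0), 'joint_pos': array([ 1.096,  0.333, -0.065,  1.461,  0.022,  1.35 , -0.089]), 'joint_velocities': array([ 0.   , -0.001, -0.   ,  0.002,  0.001, -0.002,  0.001]), 'tau': array([ 0.0000e+00, -6.2545e+01,  4.9000e-02, -3.9160e+01,  1.6000e-02,
        1.0000e-02, -0.0000e+00]), 'position': array([ 0.273, -0.562,  0.241]), 'ee_rot': array([ 0.975,  0.224, -0.   , -0.001]), 'ft_force': array([ 0.348, -0.806, -0.928]), 'torque': array([ 0.01 ,  0.023, -0.031]), 'grasp_force': np.float64(0.0), 'grip_width': np.float64(1.001)} 0.011
top [ 0.3547795  -0.16175097  1.17990467] [[-0.016, -1.0, 0.003], [-0.981, 0.015, -0.195], [0.195, -0.006, -0.981]] 480.0762827463329
side [0.601576   0.64371199 0.47847456] [[-0.999, 0.049, -0.003], [0.023, 0.419, -0.907], [-0.044, -0.906, -0.42]] 421.0921810515823
```

View pics/top0.png

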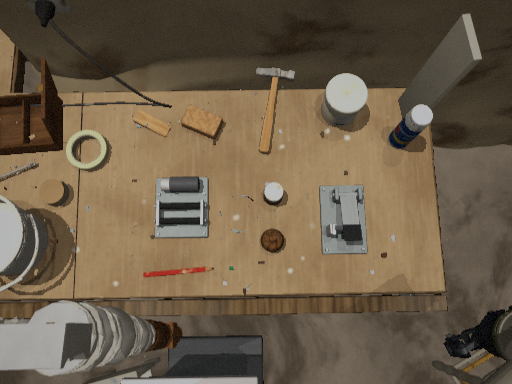

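View pics/side0.png

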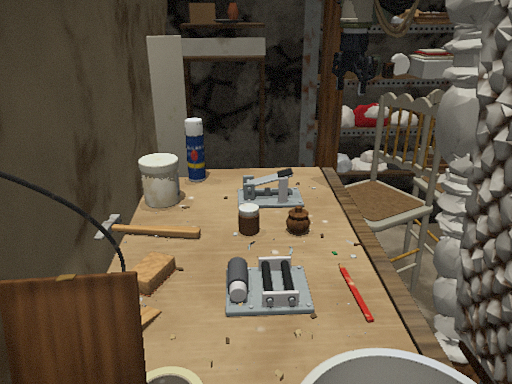

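The top view shows the jar at about (274,192), turned foot (272,240), roller (182,208) with its motor toward +x, paddle box (343,219) with the pad at about (350,232), pencil (178,272) and sander (202,122). The side view agrees.

```bash
python3 - <<'E'
from h import *
L=lambda n:dict(np.load(n+'0.npz'))
T=L('top');S=L('side');A=cloud(T);B=cloud(S)
def box(n,u0,u1,v0,v1,z0,z1):
    W=(A if n=='t' else B)[v0:v1,u0:u1].reshape(-1,3); return W[(W[:,2]>z0)&(W[:,2]<z1)]
def show(name,P):
    r=cv2.minAreaRect((P[:,:2]*1000).astype(np.float32)); print(name,len(P),'mean',P.mean(0).round(4),'min',P.min(0).round(3),'max',P.max(0).round(3),'rect',np.round(r[0],1),np.round(r[1],1),round(r[2],2))
print('bench',np.nanmedian(box('t',230,255,200,230,-.05,.05)[:,2]),np.nanmedian(box('s',200,230,200,300,-.05,.05)[:,2]))
show('jar top t',box('t',255,295,175,210,.055,.075)); show('jar s',box('s',230,266,195,240,.01,.075)); show('jar cap s',box('s',230,266,195,240,.056,.075))
show('foot t',box('t',255,295,222,260,.02,.08))
show('base t',box('t',145,220,170,245,.007,.02)); show('base s',box('s',215,320,250,320,.007,.02))
show('cheek t',box('t',145,220,170,245,.034,.042)); show('cheek s',box('s',215,320,250,320,.036,.043))
show('motor t',box('t',145,220,170,200,.042,.06)); 
show('rollers t',box('t',145,220,195,230,.028,.037))
show('pbase t',box('t',310,380,175,260,.005,.02));show('post t',box('t',310,380,175,260,.075,.085))
show('paddle t',box('t',310,380,175,260,.045,.075))
# mask black pad
c=T['color'].astype(int)
m=np.zeros((384,512),bool); m[215:250,338:365]=1; m&=c.sum(2)<110
P=A[m]; P=P[np.isfinite(P[:,2])&(P[:,2]>.04)]; show('pad',P)
def crop(I,u0,u1,v0,v1,k): return cv2.resize(I[v0:v1,u0:u1][:,:,::-1],None,fx=k,fy=k,interpolation=cv2.INTER_NEAREST)
a=crop(T['color'],145,225,165,250,4);b=crop(T['color'],310,380,165,250,4);d=crop(S['color'],225,345,160,245,4)[:340]
cv2.imwrite('pics/crop.png',np.hstack([a,b])[:600])
E
```

```text
bench -0.000203604100613702 0.0016605183557087554
jar top t 285 mean [ 0.5764 -0.2039  0.0615] min [ 0.554 -0.225  0.056] max [ 0.598 -0.182  0.067] rect [ 576.4 -203.4] [43.9 43.1] 0.38
jar s 837 mean [ 0.5716 -0.2394  0.0343] min [ 0.526 -0.385  0.01 ] max [ 0.6   -0.177  0.065] rect [ 564.7 -280.6] [206.9  72.4] 88.45
jar cap s 201 mean [ 0.5762 -0.199   0.0623] min [ 0.554 -0.226  0.056] max [ 0.597 -0.178  0.065] rect [ 575.5 -202.8] [46.  43.9] 68.31
foot t 419 mean [ 0.4626 -0.1988  0.0444] min [ 0.437 -0.226  0.021] max [ 0.49  -0.173  0.067] rect [ 463.7 -199.7] [53.1 52.7] 89.34
base t 1773 mean [0.5388 0.0192 0.0118] min [ 0.476 -0.071  0.007] max [0.626 0.087 0.02 ] rect [551.    8.1] [148.2 157.9] 0.58
base s 2285 mean [0.5448 0.0399 0.0134] min [ 0.475 -0.042  0.007] max [0.625 0.089 0.02 ] rect [550.1  23.8] [150.  131.1] 0.36
cheek t 573 mean [0.5495 0.0204 0.0375] min [ 0.503 -0.037  0.034] max [0.622 0.083 0.042] rect [562.6  23. ] [119.6 120.3] 0.27
cheek s 792 mean [0.5477 0.0304 0.0389] min [ 0.501 -0.037  0.036] max [0.621 0.08  0.043] rect [561.   21.7] [118.7 116.4] 0.44
motor t 400 mean [0.6036 0.0196 0.0471] min [ 0.588 -0.023  0.042] max [0.621 0.069 0.056] rect [604.5  22.9] [92.3 33. ] 89.76
rollers t 541 mean [0.5328 0.0224 0.0333] min [ 0.503 -0.041  0.028] max [0.565 0.085 0.037] rect [533.9  22.1] [ 61.1 126.6] 0.27
pbase t 1866 mean [ 0.5082 -0.3678  0.0096] min [ 0.421 -0.461  0.005] max [ 0.627 -0.304  0.019] rect [ 522.2 -383.9] [164.  192.9] 83.64
post t 134 mean [ 0.4694 -0.3747  0.0773] min [ 0.456 -0.403  0.075] max [ 0.496 -0.332  0.084] rect [ 474.9 -367.5] [72.3 38.1] 86.24
paddle t 897 mean [ 0.5223 -0.3788  0.0585] min [ 0.456 -0.418  0.045] max [ 0.586 -0.331  0.075] rect [ 522.8 -373.4] [ 75.4 132.7] 82.26
pad 176 mean [ 0.4743 -0.3831  0.0737] min [ 0.456 -0.402  0.066] max [ 0.492 -0.363  0.081] rect [ 473.7 -382.7] [34.9 39.4] 2.22
```

View pics/crop.png

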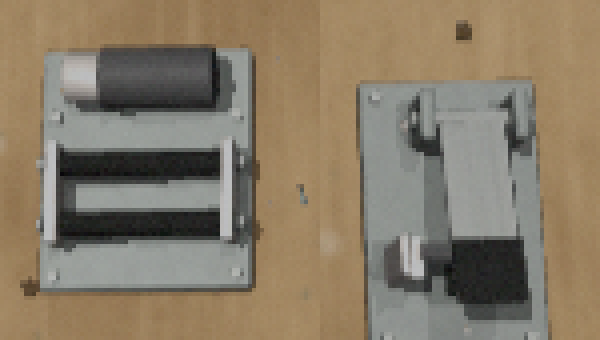

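The crop shows the roller's two rollers along world y and the motor at +x. The paddle hinge is also at +x, with the post to the left of the pad. Plan: grip the jar with the tool tilted 45° toward -y and the fingers closing along world x. Then turn it 90° about x and set it in the trough.

```bash
cat >> h.py <<'E'
def Rt(a,yaw=0.):  # tool y along +x(yawed), tilted: tool z=(0,-sin a,-cos a)
    s,c=np.sin(a),np.cos(a)
    M=np.array([[0,1,0],[c,0,-s],[-s,0,-c]],float)
    return Rn.from_euler('z',yaw)*Rn.from_matrix(M)
def rel(p,R,cur=None):
    o=get_obs(); p0,R0=cur or (o['position'],Rn.from_quat(o['ee_rot']))
    print('d',(R0.inv().apply(np.array(p)-p0)).round(4),'turn',(R0.inv()*R).as_rotvec().round(4))
E
python3 - <<'E'
from h import *
rel([0.5764,-0.1185,0.18],Rt(np.pi/4))
E
```

```text
d [ 0.4669 -0.2664  0.0619] turn [-0.4396 -0.7007 -1.0581]
```

>>> move_arm([
  {"delta_pos": [0.05,-0.03,-0.02],"turn": [-0.04,-0.06,-0.1],"fingers": 0},
  {"delta_pos": [0.1,-0.06,-0.03],"turn": [-0.08,-0.13,-0.2],"fingers": 0},
  {"delta_pos": [0.15,-0.09,-0.03],"turn": [-0.13,-0.2,-0.31],"fingers": 0},
  {"delta_pos": [0.2,-0.12,-0.02],"turn": [-0.18,-0.28,-0.43],"fingers": 0},
  {"delta_pos": [0.25,-0.145,-0.01],"turn": [-0.23,-0.36,-0.55],"fingers": 0},
  {"delta_pos": [0.3,-0.17,0],"turn": [-0.28,-0.44,-0.67],"fingers": 0},
  {"delta_pos": [0.35,-0.2,0.015],"turn": [-0.33,-0.52,-0.79],"fingers": 0},
  {"delta_pos": [0.4,-0.23,0.03],"turn": [-0.38,-0.6,-0.91],"fingers": 0},
  {"delta_pos": [0.44,-0.25,0.045],"turn": [-0.42,-0.66,-1.0],"fingers": 0},
  {"delta_pos": [0.467,-0.2664,0.062],"turn": [-0.4396,-0.7007,-1.058],"fingers": 0},
  {"delta_pos": [0.467,-0.2664,0.062],"turn": [-0.4396,-0.7007,-1.058],"fingers": 0},
  {"delta_pos": [0.467,-0.2664,0.062],"turn": [-0.4396,-0.7007,-1.058],"fingers": 0},
], force=35)

```text
clock: 1.6
position: [0.5765, -0.1195, 0.1804]
ee_rot: [0.654, 0.653, -0.271, 0.271]
ft_force: [-0.5, 0.1, 1.2]
grip_width: 0.998
grasp_force: 0.0
```

```bash
python3 - <<'E'
from h import *
o=get_obs(); print(o['clock'],o['position'].round(4),o['joint_pos'].round(2),Rn.from_quat(o['ee_rot']).as_matrix().round(3).tolist())
c=camera('wrist'); save(c,'w1'); print(c['tool_from_camera'].round(3).tolist())
rel([0.5764,-0.2034+0.085,0.031+0.085],Rt(np.pi/4)); rel([0.5764,-0.2034,0.032],Rt(np.pi/4))
E
```

```text
1.6 [ 0.5765 -0.1195  0.1804] [ 0.18  0.45 -0.56  1.71  0.95  1.5  -0.68] [[0.001, 1.0, -0.001], [0.706, -0.001, -0.708], [-0.708, 0.001, -0.706]]
[[-0.0, -0.954, -0.301, 0.076], [1.0, -0.0, -0.0, -0.0], [0.0, -0.301, 0.954, -0.131], [0.0, 0.0, 0.0, 1.0]]
d [ 0.0471 -0.0001  0.0446] turn [-0.0007  0.0016 -0.0026]
d [ 4.660e-02 -1.000e-04  1.641e-01] turn [-0.0007  0.0016 -0.0026]
```

View pics/w1.png

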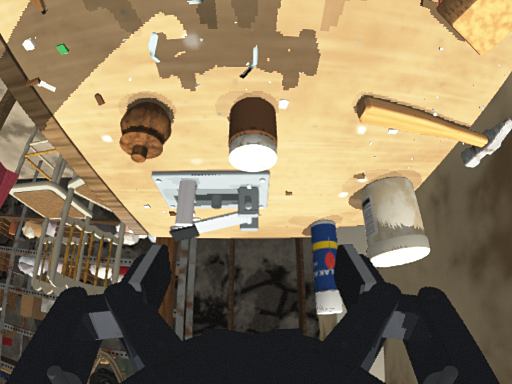

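The wrist view shows the jar centred near (253,133), the foot at (147,128) well to the left, and the open fingers at the bottom. I'll move in along the 45° line and grip.

>>> move_arm([
  {"delta_pos": [0.025,0,0.025],"turn": [0,0,0],"fingers": 0},
  {"delta_pos": [0.047,0,0.05],"turn": [0,0,0],"fingers": 0},
  {"delta_pos": [0.047,0,0.08],"turn": [0,0,0],"fingers": 0},
  {"delta_pos": [0.047,0,0.11],"turn": [0,0,0],"fingers": 0},
  {"delta_pos": [0.047,0,0.14],"turn": [0,0,0],"fingers": 0},
  {"delta_pos": [0.047,0,0.158],"turn": [0,0,0],"fingers": 0},
  {"delta_pos": [0.047,0,0.164],"turn": [0,0,0],"fingers": 0},
  {"delta_pos": [0.047,0,0.164],"turn": [0,0,0],"fingers": 0},
])

```text
clock: 2.65
position: [0.5771, -0.2016, 0.0317]
ee_rot: [0.653, 0.653, -0.27, 0.271]
ft_force: [-0.6, 0.1, 0.2]
grip_width: 0.999
grasp_force: 0.0
```

```bash
python3 - <<'E'
from h import *
o=get_obs(); print(o['clock'],o['position'].round(4),o['ft_force'].round(1))
c=camera('wrist'); save(c,'w2'); s=camera('side')
a=cv2.resize(s['color'][150:270,180:340],None,fx=3,fy=3); cv2.imwrite('pics/m2.png',np.hstack([cv2.resize(c['color'],(480,360)),a[:360,:320]])[:,:,::-1])
E
```

```text
2.65 [ 0.5771 -0.2016  0.0317] [-0.6  0.1  0.2]
```

View pics/m2.png

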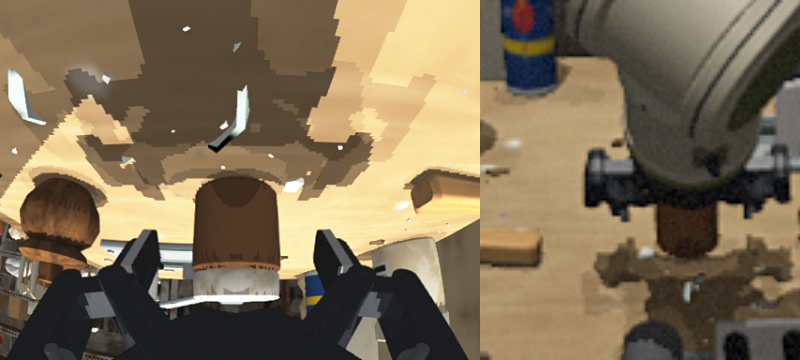

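The jar at (235,235) in the left panel sits centred between the pads, at (150,240) and (325,240). The foot is clear. Closing now.

>>> move_arm([
  {"delta_pos": [0,0,0],"turn": [0,0,0],"fingers": 0.3},
  {"delta_pos": [0,0,0],"turn": [0,0,0],"fingers": 0.7},
  {"delta_pos": [0,0,0],"turn": [0,0,0],"fingers": 0.7},
  {"delta_pos": [0,0,0],"turn": [0,0,0],"fingers": 0.7},
  {"delta_pos": [0,0,0],"turn": [0,0,0],"fingers": 0.7},
  {"delta_pos": [0,0,0],"turn": [0,0,0],"fingers": 0.7},
  {"delta_pos": [0,0,0],"turn": [0,0,0],"fingers": 0.7},
  {"delta_pos": [0,0,0],"turn": [0,0,0],"fingers": 0.7},
], force=35)

```text
clock: 3.75
position: [0.5771, -0.2013, 0.0316]
ee_rot: [0.653, 0.653, -0.271, 0.271]
ft_force: [-1.2, 3.1, 6.4]
grip_width: 0.551
grasp_force: 36.2
```

>>> move_arm([
  {"delta_pos": [-0.01,0,-0.01],"turn": [0,0,0],"fingers": 0.7},
  {"delta_pos": [-0.03,0,-0.03],"turn": [0,0,0],"fingers": 0.7},
  {"delta_pos": [-0.055,0,-0.055],"turn": [0,0,0],"fingers": 0.7},
  {"delta_pos": [-0.08,0,-0.08],"turn": [0,0,0],"fingers": 0.7},
  {"delta_pos": [-0.1,0,-0.1],"turn": [0,0,0],"fingers": 0.7},
  {"delta_pos": [-0.1,0,-0.1],"turn": [0,0,0],"fingers": 0.7},
])

```text
clock: 4.5
position: [0.5776, -0.2016, 0.1755]
ee_rot: [0.654, 0.652, -0.27, 0.273]
ft_force: [0.4, -0.6, -1.4]
grip_width: 0.549
grasp_force: 36.1
```

```bash
python3 - <<'E'
from h import *
o=get_obs(); print(o['clock'],o['position'].round(4),o['ft_force'].round(1),o['grip_width'],o['grasp_force'])
c=camera('wrist'); s=camera('side')
W=cloud(s); c3=s['color'].astype(int)
a=cv2.resize(s['color'][100:220,180:340],None,fx=3,fy=3); cv2.imwrite('pics/m3.png',np.hstack([cv2.resize(c['color'],(480,360)),a[:360,80:400]])[:,:,::-1])
rel([0.534,0.0228,0.15],Rt(-np.pi/4,0.007))
E
```

```text
4.5 [ 0.5776 -0.2016  0.1755] [ 0.4 -0.6 -1.4] 0.5490842158870777 36.12208127975464
d [ 0.1744 -0.0425 -0.143 ] turn [ 7.0000e-04  1.5718e+00 -8.1000e-03]
```

View pics/m3.png

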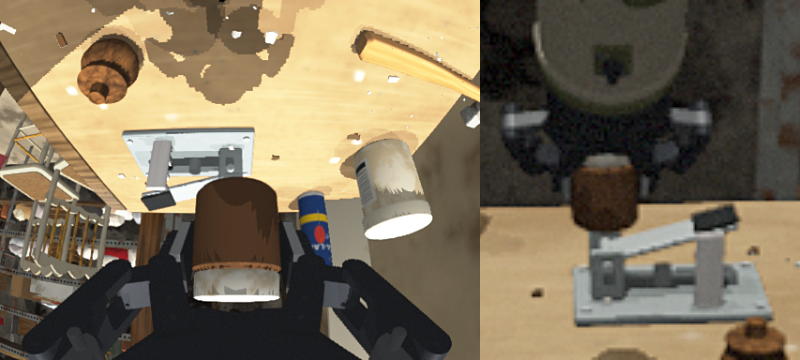

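The jar is held upright, with its body at (235,230) in the wrist panel. I'll check its height relative to the TCP.

```bash
python3 - <<'E'
from h import *
o=get_obs(); s=camera('side'); W=cloud(s); C=s['color'].astype(int)
m=(abs(W[...,0]-.577)<.012)&(abs(W[...,1]+.17)<.06)&(W[...,2]>.1)&(W[...,2]<.24)
for v in np.where(m.any(1))[0]:
    k=m[v]; print(v,W[v][k].mean(0).round(3),C[v][k].mean(0).round(0))
E
```

```text
151 [ 0.577 -0.143  0.215] [ 8. 11. 12.]
152 [ 0.576 -0.18   0.201] [100.  97.  89.]
153 [ 0.576 -0.184  0.197] [117. 112. 102.]
154 [ 0.577 -0.186  0.194] [105. 102.  93.]
155 [ 0.577 -0.184  0.193] [95. 93. 84.]
156 [ 0.577 -0.186  0.19 ] [83. 66. 51.]
157 [ 0.577 -0.184  0.188] [92. 62. 37.]
158 [ 0.577 -0.183  0.186] [63. 42. 26.]
159 [ 0.577 -0.183  0.184] [52. 35. 24.]
160 [ 0.578 -0.183  0.182] [56. 37. 21.]
161 [ 0.577 -0.184  0.18 ] [57. 39. 25.]
162 [ 0.578 -0.184  0.177] [56. 39. 25.]
163 [ 0.578 -0.184  0.175] [57. 39. 24.]
164 [ 0.577 -0.183  0.173] [55. 36. 23.]
165 [ 0.577 -0.183  0.171] [55. 34. 20.]
166 [ 0.577 -0.184  0.169] [57. 38. 24.]
167 [ 0.576 -0.184  0.166] [57. 39. 26.]
168 [ 0.577 -0.183  0.165] [58. 38. 23.]
169 [ 0.577 -0.183  0.162] [51. 35. 19.]
170 [ 0.577 -0.183  0.16 ] [50. 35. 24.]
171 [ 0.577 -0.184  0.157] [46. 31. 16.]
172 [ 0.577 -0.183  0.156] [47. 32. 21.]
173 [ 0.577 -0.184  0.153] [43. 30. 18.]
174 [ 0.577 -0.184  0.151] [44. 29. 20.]
175 [ 0.577 -0.183  0.149] [41. 28. 19.]
176 [ 0.577 -0.183  0.146] [38. 22. 11.]
177 [ 0.577 -0.185  0.144] [37. 26. 18.]
```

>>> move_arm([
  {"delta_pos": [0.005,-0.002,-0.01],"turn": [0,0.1,0],"fingers": 0.7},
  {"delta_pos": [0.02,-0.005,-0.025],"turn": [0,0.25,0],"fingers": 0.7},
  {"delta_pos": [0.035,-0.009,-0.04],"turn": [0,0.41,0],"fingers": 0.7},
  {"delta_pos": [0.052,-0.013,-0.055],"turn": [0,0.57,0],"fingers": 0.7},
  {"delta_pos": [0.07,-0.017,-0.07],"turn": [0,0.73,0],"fingers": 0.7},
  {"delta_pos": [0.088,-0.021,-0.085],"turn": [0,0.89,0],"fingers": 0.7},
  {"delta_pos": [0.106,-0.026,-0.1],"turn": [0,1.05,0],"fingers": 0.7},
  {"delta_pos": [0.124,-0.03,-0.115],"turn": [0,1.21,0],"fingers": 0.7},
  {"delta_pos": [0.142,-0.034,-0.128],"turn": [0,1.36,0],"fingers": 0.7},
  {"delta_pos": [0.16,-0.039,-0.138],"turn": [0,1.48,-0.008],"fingers": 0.7},
  {"delta_pos": [0.1744,-0.0425,-0.143],"turn": [0,1.571,-0.008],"fingers": 0.7},
  {"delta_pos": [0.1744,-0.0425,-0.143],"turn": [0,1.571,-0.008],"fingers": 0.7},
])

```text
clock: 6.15
position: [0.5328, 0.0225, 0.148]
ee_rot: [0.652, 0.655, 0.269, -0.273]
ft_force: [-0.5, -1.3, -0.6]
grip_width: 0.547
grasp_force: 36.1
```

```bash
python3 - <<'E'
from h import *
o=get_obs(); print(o['clock'],o['position'].round(4),Rn.from_quat(o['ee_rot']).as_matrix().round(3).tolist(),o['joint_pos'].round(2),o['ft_force'].round(1),o['grip_width'])
rel([0.534,0.0215,0.06],Rt(-np.pi/4,0.007))
s=camera('side'); W=cloud(s); C=s['color'].astype(int); save(s,'s4')
br=(C[...,0]>1.25*C[...,2])&(C.sum(2)<260)
m=(abs(W[...,0]-.534)<.035)&(abs(W[...,1]-.02)<.06)&(W[...,2]>.1)&(W[...,2]<.2)
P=W[m]; print(P.min(0),P.max(0))
K=(abs(W[...,0]-.534)<.004)&m
for v in np.where(K.any(1))[0]: print(v,W[v][K[v]].mean(0).round(3),C[v][K[v]].mean(0).round(0))
E
```

```text
6.15 [0.5328 0.0225 0.148 ] [[-0.002, 1.0, -0.007], [0.706, 0.006, 0.708], [0.708, -0.004, -0.706]] [ 0.96  0.55 -0.83  1.75 -0.4   1.19  0.37] [-0.5 -1.3 -0.6] 0.5469952648199347
d [-0.063   0.0015  0.0614] turn [-0.0022 -0.001  -0.0034]
[ 0.49902594 -0.03428502  0.12128291] [0.56882161 0.05617741 0.19997268]
183 [ 0.534 -0.018  0.199] [30. 31. 34.]
184 [ 0.534 -0.022  0.195] [11.  8. 17.]
185 [ 0.534 -0.024  0.192] [11. 12. 14.]
186 [ 0.534 -0.028  0.189] [26. 21. 18.]
187 [ 0.538 -0.029  0.187] [113. 101.  81.]
202 [ 0.534 -0.006  0.168] [202. 206. 199.]
203 [ 0.534 -0.003  0.168] [227. 232. 224.]
204 [0.533 0.001 0.168] [230. 234. 221.]
205 [0.534 0.006 0.169] [190. 182. 161.]
206 [0.535 0.012 0.169] [129.  96.  68.]
207 [0.533 0.016 0.169] [117.  77.  46.]
208 [0.534 0.019 0.169] [119.  81.  51.]
209 [0.534 0.024 0.17 ] [121.  85.  54.]
210 [0.534 0.027 0.169] [119.  79.  50.]
211 [0.535 0.03  0.169] [120.  83.  52.]
212 [0.533 0.034 0.169] [123.  84.  55.]
213 [0.534 0.038 0.169] [122.  83.  52.]
214 [0.534 0.041 0.169] [121.  84.  53.]
215 [0.534 0.044 0.169] [121.  83.  53.]

[... 334 characters left out ...]
8] [59. 40. 26.]
225 [0.534 0.054 0.156] [56. 38. 25.]
226 [0.534 0.054 0.155] [60. 42. 31.]
227 [0.533 0.054 0.152] [58. 40. 26.]
228 [0.533 0.053 0.15 ] [57. 38. 24.]
229 [0.534 0.053 0.148] [56. 38. 23.]
230 [0.534 0.054 0.147] [57. 36. 25.]
231 [0.533 0.053 0.145] [58. 41. 25.]
232 [0.535 0.054 0.144] [56. 38. 22.]
233 [0.535 0.053 0.141] [57. 39. 22.]
234 [0.535 0.053 0.139] [60. 39. 28.]
235 [0.535 0.053 0.137] [55. 37. 20.]
236 [0.535 0.053 0.135] [58. 37. 23.]
237 [0.535 0.053 0.134] [59. 42. 25.]
238 [0.535 0.053 0.132] [58. 39. 22.]
239 [0.535 0.054 0.13 ] [61. 38. 25.]
240 [0.534 0.053 0.128] [57. 40. 22.]
241 [0.534 0.053 0.126] [60. 41. 28.]
242 [0.534 0.052 0.124] [51. 35. 22.]
```

View pics/s4.png

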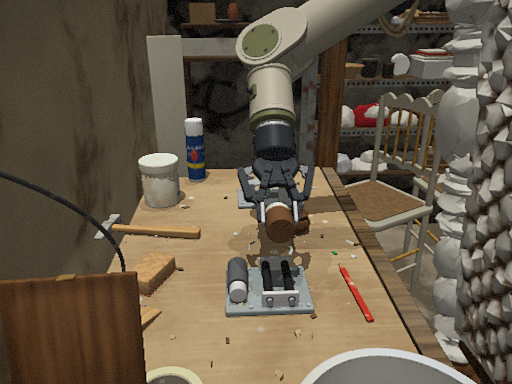

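The side view shows the jar lying level in the fingers at (280,220), above the rollers, with its axis at x 0.534 and its middle at y 0.022. Lowering.

>>> move_arm([
  {"delta_pos": [-0.01,0,0.01],"turn": [0,0,0],"fingers": 0.7},
  {"delta_pos": [-0.025,0,0.025],"turn": [0,0,0],"fingers": 0.7},
  {"delta_pos": [-0.04,0,0.04],"turn": [0,0,0],"fingers": 0.7},
  {"delta_pos": [-0.052,0,0.052],"turn": [0,0,0],"fingers": 0.7},
  {"delta_pos": [-0.058,0,0.058],"turn": [0,0,0],"fingers": 0.7},
  {"delta_pos": [-0.061,0,0.061],"turn": [0,0,0],"fingers": 0.7},
  {"delta_pos": [-0.063,0,0.063],"turn": [0,0,0],"fingers": 0.7},
  {"delta_pos": [-0.063,0,0.063],"turn": [0,0,0],"fingers": 0.7},
])

```text
clock: 7.2
position: [0.5345, 0.0228, 0.0613]
ee_rot: [0.651, 0.656, 0.27, -0.271]
ft_force: [0.7, -0.1, -1.0]
grip_width: 0.541
grasp_force: 36.1
```

>>> move_arm([
  {"delta_pos": [-0.001,0,0.001],"turn": [0,0,0],"fingers": 0.7},
  {"delta_pos": [-0.002,0,0.002],"turn": [0,0,0],"fingers": 0.7},
  {"delta_pos": [-0.003,0,0.003],"turn": [0,0,0],"fingers": 0.7},
  {"delta_pos": [-0.003,0,0.003],"turn": [0,0,0],"fingers": 0.7},
  {"delta_pos": [-0.003,0,0.003],"turn": [0,0,0],"fingers": 0.7},
])

```text
clock: 7.82
position: [0.5345, 0.0228, 0.0584]
ee_rot: [0.651, 0.656, 0.27, -0.271]
ft_force: [-6.4, -5.5, 16.1]
grip_width: 0.548
grasp_force: 37.6
```

Contact (16 N). I'll ease up 1 mm and open partway, so the fingers stay clear of the motor.

>>> move_arm([
  {"delta_pos": [0.001,0,-0.001],"turn": [0,0,0],"fingers": 0.7},
  {"delta_pos": [0.001,0,-0.001],"turn": [0,0,0],"fingers": 0.7},
  {"delta_pos": [0.001,0,-0.001],"turn": [0,0,0],"fingers": 0.4},
  {"delta_pos": [0.001,0,-0.001],"turn": [0,0,0],"fingers": 0.25},
  {"delta_pos": [0.001,0,-0.001],"turn": [0,0,0],"fingers": 0.25},
  {"delta_pos": [0.001,0,-0.001],"turn": [0,0,0],"fingers": 0.25},
  {"delta_pos": [0.001,0,-0.001],"turn": [0,0,0],"fingers": 0.25},
])

```text
clock: 8.7
position: [0.5343, 0.0229, 0.0582]
ee_rot: [0.651, 0.656, 0.27, -0.271]
ft_force: [0.9, 0.4, 0.4]
grip_width: 0.75
grasp_force: 0.0
```

```bash
python3 - <<'E'
from h import *
o=get_obs(); print(o['clock'],o['position'].round(4),o['ft_force'].round(1),o['grip_width'])
c=camera('wrist'); s=camera('side')
a=cv2.resize(s['color'][200:320,200:340],None,fx=3,fy=3); cv2.imwrite('pics/m5.png',np.hstack([cv2.resize(c['color'],(440,360)),a[:360,40:400]])[:,:,::-1])
E
```

```text
8.7 [0.5343 0.0229 0.0582] [0.9 0.4 0.4] 0.7503356049073546
```

View pics/m5.png

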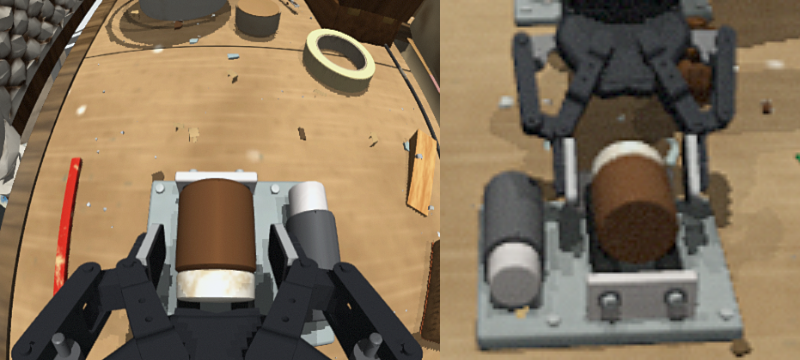

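The jar lies in the trough at (215,235) in the wrist panel and (635,205) in the side panel, with the fingers off it on both sides. I'll back straight out along the tool.

>>> move_arm([
  {"delta_pos": [0,0,-0.02],"turn": [0,0,0],"fingers": 0.25},
  {"delta_pos": [0,0,-0.05],"turn": [0,0,0],"fingers": 0.25},
  {"delta_pos": [0,0,-0.09],"turn": [0,0,0],"fingers": 0.25},
  {"delta_pos": [0,0,-0.13],"turn": [0,0,0],"fingers": 0.6},
  {"delta_pos": [0,0,-0.16],"turn": [0,0,0],"fingers": 1},
  {"delta_pos": [0,0,-0.16],"turn": [0,0,0],"fingers": 1},
])

```text
clock: 9.55
position: [0.5359, -0.0921, 0.1723]
ee_rot: [0.652, 0.655, 0.27, -0.269]
ft_force: [-0.3, 1.1, -0.2]
grip_width: 0.115
grasp_force: 0.0
```

```bash
python3 - <<'E'
from h import *
o=get_obs(); print(o['clock'],o['position'].round(4))
rel([0.474,-0.383,0.16],Rt(0,0.0))
for n in('top','side'):
    c=camera(n); np.savez(n+'5.npz',**c); W=cloud(c); C=c['color'].astype(int)
    m=(abs(W[...,0]-.534)<.03)&(abs(W[...,1]-.022)<.045)&(W[...,2]>.05)&(W[...,2]<.09)
    P=W[m]; r=cv2.minAreaRect((P[:,:2]*1000).astype(np.float32)); print(n,len(P),P.min(0).round(3),P.max(0).round(3),r)
    # paddle box
    g=(abs(W[...,0]-.51)<.12)&(abs(W[...,1]+.38)<.09)
    for z0,z1 in((.006,.018),(.076,.09)):
        Q=W[g&(W[...,2]>z0)&(W[...,2]<z1)]; print('box',z0,len(Q),Q[:,:2].min(0).round(3) if len(Q) else '',Q[:,:2].max(0).round(3) if len(Q) else '')
    k=g&(W[...,2]>.05)&(C.sum(2)<120)&(abs(W[...,0]-.474)<.03); Q=W[k]; print('pad',len(Q),Q.mean(0),Q.min(0),Q.max(0)) if len(Q) else None
E
```

```text
9.55 [ 0.5359 -0.0921  0.1723]
d [-0.2147 -0.0632 -0.1963] turn [ 0.0009 -0.7825  0.0052]
top 550 [ 0.51  -0.008  0.05 ] [0.557 0.055 0.083] ((533.0645751953125, 23.516910552978516), (63.02239990234375, 47.30345153808594), 89.6810531616211)
box 0.006 55 [ 0.449 -0.328] [ 0.552 -0.29 ]
box 0.076 0  
side 822 [ 0.509 -0.009  0.05 ] [0.557 0.056 0.081] ((533.1066284179688, 23.296913146972656), (47.574161529541016, 64.48690032958984), 1.3396379947662354)
box 0.006 939 [ 0.398 -0.469] [ 0.599 -0.318]
box 0.076 73 [ 0.454 -0.403] [ 0.492 -0.331]
pad 76 [ 0.4733602  -0.37195205  0.09574818] [ 0.44872779 -0.39609038  0.0699004 ] [ 0.48843197 -0.30876218  0.38949152]
```

The jar is in place: centre (0.533, 0.023), top z about 0.078, axis along y. Next, over the paddle pad with fingers shut.

>>> move_arm([
  {"delta_pos": [-0.02,-0.006,-0.02],"turn": [0,-0.08,0],"fingers": 1},
  {"delta_pos": [-0.045,-0.013,-0.042],"turn": [0,-0.17,0],"fingers": 1},
  {"delta_pos": [-0.075,-0.022,-0.07],"turn": [0,-0.28,0],"fingers": 1},
  {"delta_pos": [-0.105,-0.031,-0.098],"turn": [0,-0.39,0],"fingers": 1},
  {"delta_pos": [-0.135,-0.04,-0.125],"turn": [0,-0.5,0],"fingers": 1},
  {"delta_pos": [-0.165,-0.049,-0.152],"turn": [0,-0.61,0],"fingers": 1},
  {"delta_pos": [-0.19,-0.056,-0.175],"turn": [0,-0.7,0],"fingers": 1},
  {"delta_pos": [-0.208,-0.061,-0.19],"turn": [0,-0.76,0],"fingers": 1},
  {"delta_pos": [-0.2147,-0.0632,-0.1963],"turn": [0,-0.7825,0.005],"fingers": 1},
  {"delta_pos": [-0.2147,-0.0632,-0.1963],"turn": [0,-0.7825,0.005],"fingers": 1},
  {"delta_pos": [-0.2147,-0.0632,-0.1963],"turn": [0,-0.7825,0.005],"fingers": 1},
])

```text
clock: 11.02
position: [0.4743, -0.3802, 0.1584]
ee_rot: [0.706, 0.708, 0.001, -0.002]
ft_force: [-1.0, -0.2, 0.4]
grip_width: 0.006
grasp_force: 0.0
```

```bash
python3 - <<'E'
from h import *
o=get_obs(); print(o['clock'],o['position'].round(4),Rn.from_quat(o['ee_rot']).as_matrix().round(3).tolist(),o['grip_width'],o['ft_force'].round(1))
rel([0.473,-0.383,0.09],Rt(0,0.0)); rel([0.473,-0.383,0.066],Rt(0,0.0))
c=camera('wrist'); s=camera('side')
a=cv2.resize(s['color'][120:240,220:330],None,fx=3,fy=3); cv2.imwrite('pics/m6.png',np.hstack([cv2.resize(c['color'],(460,360)),a[:360]])[:,:,::-1])
E
```

```text
11.025 [ 0.4743 -0.3802  0.1584] [[-0.004, 1.0, -0.001], [1.0, 0.004, 0.004], [0.004, -0.001, -1.0]] 0.005939921066204501 [-1.  -0.2  0.4]
d [-0.003  -0.0012  0.0684] turn [-0.0013 -0.0035  0.0037]
d [-0.0031 -0.0012  0.0924] turn [-0.0013 -0.0035  0.0037]
```

View pics/m6.png

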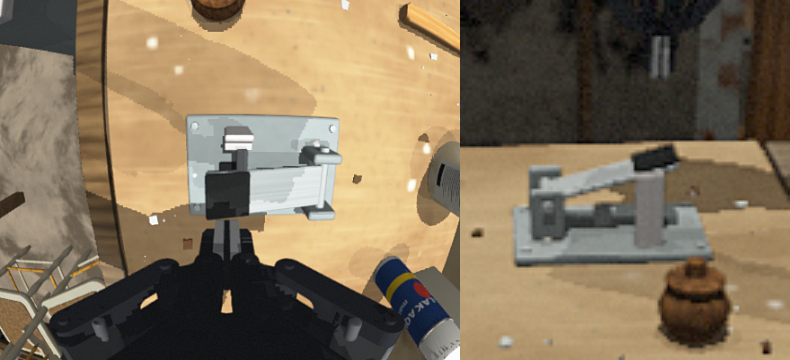

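The shut fingertips at (228,225) are over the pad at (228,195), and the pointer tab is at (240,145). I'll go down to first contact.

>>> move_arm([
  {"delta_pos": [-0.001,-0.001,0.02],"turn": [0,0,0],"fingers": 1},
  {"delta_pos": [-0.001,-0.001,0.045],"turn": [0,0,0],"fingers": 1},
  {"delta_pos": [-0.001,-0.001,0.062],"turn": [0,0,0],"fingers": 1},
  {"delta_pos": [-0.001,-0.001,0.071],"turn": [0,0,0],"fingers": 1},
  {"delta_pos": [-0.001,-0.001,0.075],"turn": [0,0,0],"fingers": 1},
  {"delta_pos": [-0.001,-0.001,0.079],"turn": [0,0,0],"fingers": 1},
  {"delta_pos": [-0.001,-0.001,0.082],"turn": [0,0,0],"fingers": 1},
  {"delta_pos": [-0.001,-0.001,0.082],"turn": [0,0,0],"fingers": 1},
])

```text
clock: 12.12
position: [0.473, -0.3825, 0.0771]
ee_rot: [0.706, 0.708, 0.0, -0.001]
ft_force: [-2.2, -0.6, 4.7]
grip_width: -0.002
grasp_force: 2.3
```

>>> move_arm([
  {"delta_pos": [0,0,0.003],"turn": [0,0,0],"fingers": 1},
  {"delta_pos": [0,0,0.006],"turn": [0,0,0],"fingers": 1},
  {"delta_pos": [0,0,0.008],"turn": [0,0,0],"fingers": 1},
  {"delta_pos": [0,0,0.01],"turn": [0,0,0],"fingers": 1},
  {"delta_pos": [0,0,0.01],"turn": [0,0,0],"fingers": 1},
  {"delta_pos": [0,0,0.01],"turn": [0,0,0],"fingers": 1},
])

```text
clock: 12.88
position: [0.4725, -0.3826, 0.0671]
ee_rot: [0.706, 0.708, -0.0, -0.001]
ft_force: [-4.6, 0.1, 6.2]
grip_width: 0.002
grasp_force: 3.1
```

```bash
python3 - <<'E'
from h import *
o=get_obs(); print(o['clock'],o['position'].round(4),o['ft_force'].round(1),o['grasp_force'])
c=camera('wrist'); s=camera('side')
W=cloud(s); C=s['color'].astype(int)
# paddle angle from steel paddle's top/side: fit z vs x, between hinge and pad
for n,X in(('side',s),('top',camera('top')),):
    W=cloud(X); m=(W[...,0]>.505)&(W[...,0]<.55)&(abs(W[...,1]+.38)<.02)&(W[...,2]>.035)&(W[...,2]<.075)
    P=W[m]; print(n,len(P),np.polyfit(P[:,0],P[:,2],1) if len(P)>5 else '')
    X0=dict(np.load(n+'0.npz')); W=cloud(X0); m=(W[...,0]>.505)&(W[...,0]<.55)&(abs(W[...,1]+.38)<.02)&(W[...,2]>.035)&(W[...,2]<.085); P=W[m]; print(' at 0',len(P),np.polyfit(P[:,0],P[:,2],1) if len(P)>5 else '')
a=cv2.resize(s['color'][140:220,225:315],None,fx=4,fy=4); b=cv2.resize(c['color'][110:300,150:400],None,fx=1.68,fy=1.68)[:320,:420]
cv2.imwrite('pics/m7.png',np.hstack([b[:319],a[:319]])[:,:,::-1])
E
```

```text
12.875 [ 0.4725 -0.3826  0.0671] [-4.6  0.1  6.2] 3.068028985289857
side 118 [-0.05745915  0.07896854]
 at 0 121 [-0.25582521  0.19191269]
top 154 [-0.05075704  0.07353936]
 at 0 279 [-0.25222024  0.18855845]
```

View pics/m7.png

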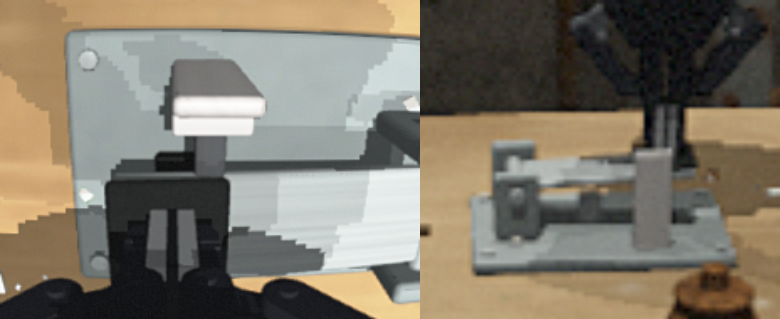

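The paddle's slope has gone from 0.254 to about 0.054 rad, so it's pressed about 0.20 rad and the tab is behind the post's ridges, as wanted. I'll let it settle, then recheck.

>>> move_arm([
  {"delta_pos": [0,0,0],"turn": [0,0,0],"fingers": 1},
  {"delta_pos": [0,0,0],"turn": [0,0,0],"fingers": 1},
  {"delta_pos": [0,0,0],"turn": [0,0,0],"fingers": 1},
  {"delta_pos": [0,0,0],"turn": [0,0,0],"fingers": 1},
  {"delta_pos": [0,0,0],"turn": [0,0,0],"fingers": 1},
  {"delta_pos": [0,0,0],"turn": [0,0,0],"fingers": 1},
  {"delta_pos": [0,0,0],"turn": [0,0,0],"fingers": 1},
  {"delta_pos": [0,0,0],"turn": [0,0,0],"fingers": 1},
])

```text
clock: 14.02
position: [0.4726, -0.3825, 0.0672]
ee_rot: [0.706, 0.708, -0.0, -0.001]
ft_force: [-3.6, -0.5, 6.9]
grip_width: -0.001
grasp_force: 3.1
```

```bash
python3 - <<'E'
from h import *
sl=[]
for n in('top','side'):
    W=cloud(camera(n)); m=(W[...,0]>.505)&(W[...,0]<.55)&(abs(W[...,1]+.38)<.02)&(W[...,2]>.035)&(W[...,2]<.075); P=W[m]; sl.append(np.polyfit(P[:,0],P[:,2],1)[0])
    m=(abs(W[...,0]-.534)<.03)&(abs(W[...,1]-.022)<.045)&(W[...,2]>.05)&(W[...,2]<.09); Q=W[m]; print('jar',Q.min(0).round(3),Q.max(0).round(3))
o=get_obs(); print(sl,o['position'].round(4),o['ft_force'].round(1))
if all(abs(.253+x-.2)<.03 for x in sl): print(hand_in())
E
```

```text
jar [ 0.51  -0.008  0.051] [0.557 0.055 0.082]
jar [ 0.509 -0.009  0.05 ] [0.557 0.056 0.081]
[np.float64(-0.06428012890703709), np.float64(-0.06576017082433198)] [ 0.4725 -0.3825  0.0672] [-3.  -0.2  5.8]
the job is handed in; nothing more can be done
None
```

The job is handed in at about 14 s: the jar lies released in the roller trough, and the fingertips are still holding the paddle at about 0.19 rad, within the 0.13 to 0.27 run position.

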